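# Fit a cartridge fuse from the gravity dispenser into its sprung clips

### The arm

A 6-joint arm with a two-finger parallel gripper is mounted at the origin on a cart in front of the work surface, level with it; the furniture and walls round the work are solid. World frame = base frame: x ahead of the robot, y to its left, z up, the work surface at z = 0. Lengths are in m, angles in rad, forces in N, time in s.
With the tool pointing down it reaches from about 0.325 to 0.775 m from the base axis. Payload 5.5 kg.
Tool frame: the origin (TCP) lies between the finger pads; the fingertips stand 8 mm ahead of it and the grasp point (between the pads) lies 11 mm behind it (tcp_to_tips is the distance from the TCP to the fingertips, in m); z points along the fingers, y is the line along which they close (so a half turn about z gives the same grasp; the last joint's range is limited). The gripper opens to 88 mm and grips with 3 to 60 N. Pads are 20 mm wide; open, the fingers measure 115 mm over their backs; the gripper's body (75 mm by 178 mm) begins 61 mm behind the grasp point.
Start: joints at [-1.16, 0.091, 1.231, -0, 1.82, -0.057], TCP at [0.271, -0.536, 0.231] pointing down, gripper open.
Joint ranges: [-2.87, 2.87], [-0.86, 2.18], [0.17, 2.46], [-1.51, 4.65], [0.06, 2.69], [-2.65, 2.65]. Speed limits (rad/s): [2.57, 2.57, 3.01, 3.14, 3.14, 3.14].

### API

Orientations are given as a unit quaternion [w, x, y, z].
In Python, from bench import * gives the robot as it stands. Calls block until the motion is done:
- move_to(position, orientation): joint-space move of the TCP to a pose.
- move_l(position, speed=0.15, orientation=None): straight line of the TCP; orientation=None keeps the orientation; speed is the mean speed in m/s.
- movej(angles): joint-space move.
- gripper_open() and close(): open the fingers fully, or close them until they stop; the grip force is fixed at half the most.
- hold(seconds).
- inverse_kinematics(position, orientation): joint angles nearest the present ones, or None.
- state(): the state.
- get_image(name): name is "scene" or "top" or "wrist"; returns a dict with "frame" (420x560x3 uint8, blue, green, red), "depth" (420x560 float32, m along the optical axis (not along the pixel's ray), 0 where there is no reading), "camera_matrix" (3x3 intrinsics, pixels), "view" (4x4, takes a point from world to camera coordinates). Camera axes: x right, y up, looking along -z (the intrinsics and any distortion apply to the point x, -y, -z); pixel columns grow to the right and rows downward; lengths in m; the calibration is good to about 2 mm. A picture is of the moment at which its call begins.
A pose or a line that the arm cannot do raises IKError and nothing moves.
- job_done(): hands the job in, once; it reports no verdict.
The state is a dict: "time": time; "joint_pos": joint angles; "dq": joint speeds; "joint_torque": joint torques, N m; "ee_pos": TCP position; "ee_rot": TCP orientation; "ft_force": force on the tool from outside, world axes, zero at the start; "moment": the same for the moment, N m; "finger_gap": finger opening in m.
Only numpy, scipy, OpenCV 4.12 (cv2) and the standard library are available. Lean on these libraries where they do the work, as an engineer would, in place of code of your own. Each camera call takes 0.05 s, during which the arm holds its last target. There are 200 camera calls.

### The job

Take the end fuse (fuse_1) from the foot of the covered sloping fuse dispenser, so that the next fuse rolls down to the stop and the others follow it in the track. Press the fuse you took into the two sprung clips of the grey fuse base, whose clip block may be clamped at any height, until it snaps fully home and pushes the red pin down, centred between the ends of the base; press no harder than that takes, as the ceramic cracks. Do not drop the fuse or disturb the tools lying around.

Things in the scene. Friction and masses are not known exactly. Their poses are not given: they have to be found in the camera images.
- dispenser: Fixed blue sheet-metal fuse dispenser on a grey foot, 130 x 90 x 192 mm. Origin on the bench straight below the axis of the end fuse; x points level up the track, away from the open pick end; y along the lying fuses. The bed rises 15 degrees towards +x and is 36 mm wide, so each fuse end overhangs it by 11 mm; below the overhang is only the foot (6 mm high). Clear side cheeks, y = +-35 mm, begin at x = +18 mm.
- hood_edge (a point): Middle of the lower edge of the hood front, a panel 68 mm wide that leans out over the end fuse: from x = +16 mm, z = 98 mm here it rises to x = 0, z = 192 mm (dispenser frame). A hand pointing straight down does not fit beside it: come from the -x side, pointing down and towards +x, 28 to 45 degrees from vertical.
- stop_place (a point): Centre of a fuse resting at the yellow stop lip, 75 mm above the bench; axes as the dispenser's. The lip stands at its -x side, 24 mm wide in y, its top 3 mm lower than the fuse axis, measured square to the bed. Lift the fuse square to the bed (up and 15 degrees towards -x) to clear it.
- second_place (a point): Centre of the second fuse in the queue: 22 mm up the track from stop_place.
- third_place (a point): Centre of the third fuse in the queue: 44 mm up the track from stop_place.
- fuse_1_center (a point): Centre of the end fuse: a cartridge fuse, a cylinder 22 mm in diameter, 58 mm long, white ceramic with steel caps, knurled end faces and a green band, about 60 g; y is its long axis (it may have rolled about it). Only its flat ends, 58 mm apart, are free to grip, since fuse_2 lies against its uphill side. Pads 18 mm wide must be centred about 4 mm to the stop side of the axis, or they also catch fuse_2.
- fuse_2_center (a point): Centre of the fuse that is number 2 in the queue at the start, like the end fuse. It rolls down by itself when the one before it is taken.
- fuse_3_center (a point): Centre of the fuse that is number 3 in the queue at the start, like the end fuse. It rolls down by itself when the one before it is taken.
- fuse_4_center (a point): Centre of the fuse that is number 4 in the queue at the start, like the end fuse. It rolls down by itself when the one before it is taken.
- fuse_1: The end fuse itself (origin at its centre, y along its length).
- fuse_base: Fixed grey moulded fuse base, 56 x 120 x 16 mm (x, y, z), with a clip block clamped in it. Origin on the bench under its middle; the fuse belongs along its y axis. On the block stand two copper clips, 9 mm wide, centred at y = +-20 mm, each a pair of sprung leaves over a rigid rest; the mouth is 26 mm wide. Beyond the fuse's ends (|y| over 29 mm) nothing is higher than 21 mm.
- lowest_seat (a point): Where a fully seated fuse's centre lies if the clip block is at its lowest: 50 mm above the bench; axes as the base's, y along the fuse. The block is clamped 0 to 30 mm higher, different each time and not reported: feel for it. Over the true seat, the mouth ends at 18 mm and the beads the fuse snaps past, 16 mm apart, are at 8 mm. Pushing in takes 9 to 14 N; over 40 N cracks it.
- indicator (a joint): Red sprung pin (5 mm) between the two clips, which a fully seated fuse pushes down: 0 m standing out, about 0.0035 m when the fuse is fully home on both rests. About 1.5 N.
- pliers: Red-handled pliers, 179 x 62 x 19 mm, lying loose behind the work; origin under its middle.
- multimeter: Yellow multimeter, 149 x 75 x 51 mm, lying loose at the right; origin under its middle.
- tape: Roll of clear tape, 90 mm across, 48 mm high, loose at the left; origin under its middle.
- marker: Red marker pen, 134 x 17 x 18 mm, lying loose in the middle near the front; origin under its middle.
- screwdriver: Yellow screwdriver, 173 x 31 x 28 mm, lying loose at the left front; origin under its middle.

How it is judged:
By the outcome, as a careful person would: the job done as asked, in the order asked, and still so for the second after the job is handed in, with the robot touching nothing.
It also fails if it takes over 38 s, if anything falls off the work surface, if the arm or the gripper's body presses on something with over 40 N, if the wrist force passes 120 N, or if a joint passes its speed limit or range.

## Working session

There is one attempt and no reset: what is moved stays moved. The work goes in short steps, each a Python script; the robot and the scene stay as the last script left them, time stands still between calls to the robot, and variables do not carry over. Pictures are saved under pics/ and viewed, on a budget of 10 in all, crops included, one or two more only if the job needs it, and the job is handed in when it is done.

```bash
ls; mkdir -p pics; python3 - <<'E'
from bench import *
import cv2,numpy as np
a=get_image("scene");b=get_image("top")
for n,i in(("scene",a),("top",b)):
    cv2.imwrite(f"pics/{n}0.png",i["frame"]); np.savez(f"{n}0.npz",**i)
    print(i["camera_matrix"].round(1).tolist(),i["view"].round(3).tolist())
s=state();print({k:np.round(v,3).tolist() for k,v in s.items()})
E
```

```text
pics
[[513.9, 0.0, 286.8], [0.0, 513.9, 204.7], [0.0, 0.0, 1.0]] [[-0.776, -0.631, -0.007, 0.424], [0.35, -0.439, 0.827, -0.245], [-0.525, 0.639, 0.562, -1.1], [0.0, 0.0, 0.0, 1.0]]
[[460.4, 0.0, 286.1], [0.0, 460.4, 211.8], [0.0, 0.0, 1.0]] [[0.009, -1.0, 0.013, 0.0], [0.995, 0.01, 0.098, -0.526], [-0.098, 0.012, 0.995, -1.466], [0.0, 0.0, 0.0, 1.0]]
{'time': 0.1, 'joint_pos': [-1.16, 0.092, 1.232, -0.0, 1.82, -0.057], 'dq': [-0.002, -0.002, -0.002, 0.001, 0.001, -0.001], 'joint_torque': [0.003, -44.786, -40.757, 0.07, 0.028, -0.0], 'ee_pos': [0.27, -0.535, 0.23], 'ee_rot': [-0.001, 0.973, 0.232, -0.0], 'ft_force': [-0.465, 0.344, -0.431], 'moment': [-0.033, 0.028, -0.026], 'finger_gap': 0.088}
```

View pics/scene0.png

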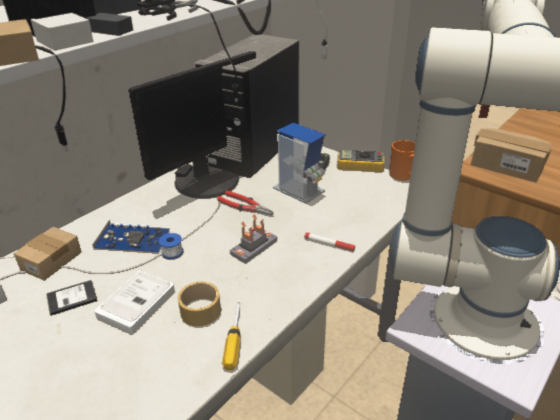

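View pics/top0.png

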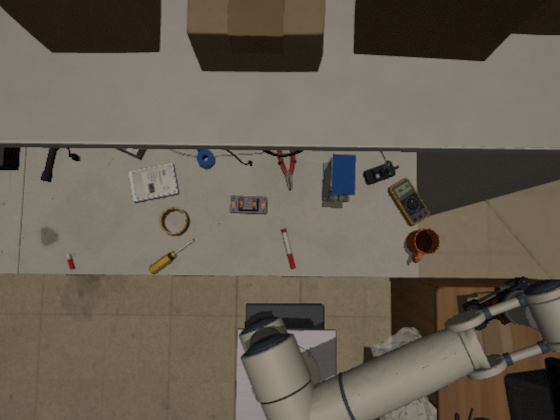

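The scene view shows the dispenser near (300,165) with its fuses on the right side, which faces the robot. The base is at (255,240). In the top view the base is at (249,205), the dispenser at (342,180) and the marker at (288,248). Next I'll fit poses from the depth data.

```bash
cat > h.py <<'E'
import numpy as np,cv2
def cloud(i):
    K,V,d=i["camera_matrix"],i["view"],i["depth"]
    r,c=np.indices(d.shape); p=np.stack([(c-K[0,2])/K[0,0]*d,-(r-K[1,2])/K[1,1]*d,-d],-1)
    return (p-V[:3,3])@V[:3,:3]   # R^T (p-t)
def proj(i,P):
    q=np.atleast_2d(P)@i["view"][:3,:3].T+i["view"][:3,3]; K=i["camera_matrix"]
    return np.stack([K[0,0]*q[:,0]/-q[:,2]+K[0,2],-K[1,1]*q[:,1]/-q[:,2]+K[1,2]],-1)
E
python3 - <<'E'
from h import *
a=dict(np.load("scene0.npz"));b=dict(np.load("top0.npz"))
out=[]
for n,i,rs in(("top",b,{"base":(190,220,222,275),"disp":(145,212,318,360)}),("scene",a,{"base":(210,262,225,282),"disp":(120,205,268,332)})):
    P=cloud(i)
    for k,(r0,r1,c0,c1) in rs.items():
        Q=P[r0:r1,c0:c1].reshape(-1,3);Q=Q[i["depth"][r0:r1,c0:c1].ravel()>0]
        bench=np.median(Q[(abs(Q[:,2])<.015)][:,2])
        print(n,k,"bench z",bench.round(4))
        for lo,hi in ((.004,.012),(.012,.03),(.03,.06),(.06,.11),(.11,.17),(.17,.21)):
            S=Q[(Q[:,2]>lo)&(Q[:,2]<hi)]
            if len(S)<12: continue
            (cx,cy),(w,h),ang=cv2.minAreaRect((S[:,:2]*1000).astype(np.float32))
            print(f"  z {lo}-{hi} n={len(S)} c=({cx:.0f},{cy:.0f}) {w:.0f}x{h:.0f} ang {ang:.1f} min {S.min(0).round(3)} max {S.max(0).round(3)}")
    for k in rs:
        r0,r1,c0,c1=rs[k]; im=cv2.resize(i["frame"][r0:r1,c0:c1],(400,300),interpolation=cv2.INTER_CUBIC); out.append(im)
cv2.imwrite("pics/crops.png",np.vstack([np.hstack(out[:2]),np.hstack(out[2:])]))
E
```

```text
top base bench z 0.0015
  z 0.004-0.012 n=224 c=(552,131) 96x171 ang 0.6 min [0.503 0.045 0.004] max [0.6   0.217 0.012]
  z 0.012-0.03 n=397 c=(551,127) 119x57 ang 88.8 min [0.522 0.068 0.012] max [0.581 0.186 0.03 ]
  z 0.03-0.06 n=166 c=(551,127) 55x36 ang 89.7 min [0.533 0.099 0.03 ] max [0.569 0.154 0.06 ]
  z 0.06-0.11 n=44 c=(551,127) 48x30 ang 89.7 min [0.536 0.103 0.06 ] max [0.566 0.151 0.09 ]
top disp bench z 0.0016
  z 0.004-0.012 n=359 c=(634,-168) 137x203 ang 89.9 min [ 0.532 -0.236  0.004] max [ 0.735 -0.099  0.012]
  z 0.012-0.03 n=28 c=(604,-136) 114x73 ang 41.5 min [ 0.568 -0.201  0.012] max [ 0.671 -0.115  0.03 ]
  z 0.03-0.06 n=27 c=(633,-124) 2x90 ang 89.2 min [ 0.589 -0.126  0.03 ] max [ 0.678 -0.122  0.059]
  z 0.06-0.11 n=200 c=(607,-134) 133x57 ang 30.1 min [ 0.557 -0.185  0.06 ] max [ 0.679 -0.123  0.11 ]
  z 0.11-0.17 n=63 c=(628,-124) 3x102 ang 89.4 min [ 0.577 -0.126  0.11 ] max [ 0.679 -0.122  0.17 ]
  z 0.17-0.21 n=968 c=(623,-158) 70x119 ang 89.1 min [ 0.563 -0.193  0.171] max [ 0.682 -0.123  0.201]
scene base bench z 0.0016
  z 0.004-0.012 n=250 c=(59
[... 314 characters left out ...]
 min [0.533 0.103 0.06 ] max [0.569 0.156 0.087]
scene disp bench z 0.0021
  z 0.004-0.012 n=433 c=(733,-295) 203x515 ang 35.1 min [ 0.511 -0.505  0.004] max [ 0.893 -0.056  0.012]
  z 0.012-0.03 n=467 c=(741,-308) 192x499 ang 26.6 min [ 0.569 -0.51   0.012] max [ 0.904 -0.112  0.03 ]
  z 0.03-0.06 n=608 c=(741,-305) 191x475 ang 26.2 min [ 0.56  -0.508  0.03 ] max [ 0.876 -0.115  0.06 ]
  z 0.06-0.11 n=966 c=(725,-273) 189x433 ang 31.9 min [ 0.552 -0.503  0.06 ] max [ 0.849 -0.116  0.11 ]
  z 0.11-0.17 n=943 c=(711,-200) 110x316 ang 63.0 min [ 0.569 -0.321  0.11 ] max [ 0.827 -0.115  0.17 ]
  z 0.17-0.21 n=701 c=(623,-156) 75x124 ang 89.4 min [ 0.561 -0.194  0.17 ] max [ 0.685 -0.119  0.197]
```

View pics/crops.png

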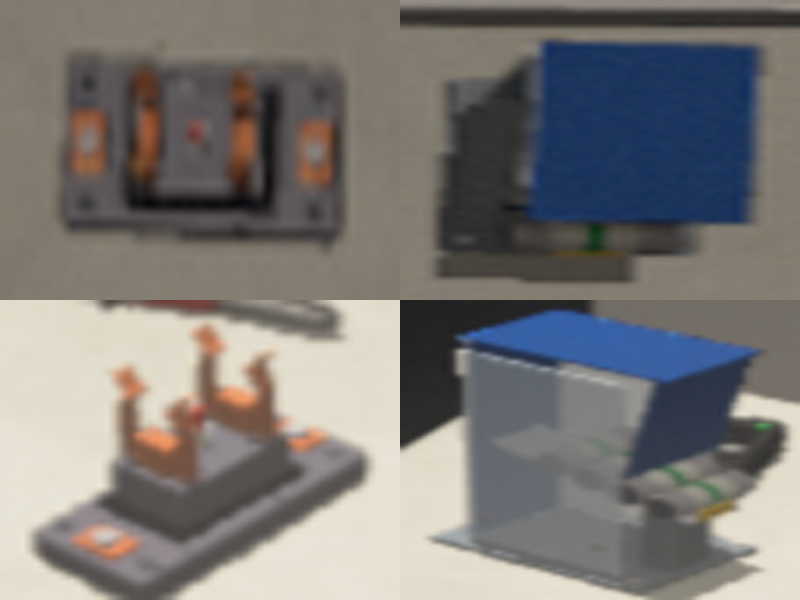

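The crops show the base with copper clips, its long side along world y. They also show the dispenser's pick end facing the robot, with the green-banded end fuse at the stop. The sizes match the spec: base 119x57 mm, hood 70x119 mm, roof z about 0.192. That puts the dispenser origin at about (0.563,-0.158), the base at (0.551,0.127), and both yaws near -0.8°. I'll go to a pregrasp and look with the wrist camera.

```bash
cat >> h.py <<'E'
from scipy.spatial.transform import Rotation as Ro
def quat(tilt,yaw,flip=False):
    """tool z = down tilted by tilt (deg) towards yawed +x, tool y along -y (or +y)"""
    s,c=np.sin(np.radians(tilt)),np.cos(np.radians(tilt))
    z=np.array([s,0,-c]);y=np.array([0,-1.,0])*(-1 if flip else 1)
    R=Ro.from_euler('z',yaw,degrees=True)*Ro.from_matrix(np.stack([np.cross(y,z),y,z],1))
    x,yy,zz,w=R.as_quat(); return [w,x,yy,zz],R.as_matrix()
def tcp(G,R): return np.array(G)+.011*R[:,2]
D=np.array([.563,-.158,0]);YD=-.8
Rd=Ro.from_euler('z',YD,degrees=True).as_matrix()
E
python3 - <<'E'
from bench import *
from h import *
q,R=quat(36,YD)
G=D+Rd@np.array([0,0,.075])-.004*np.array(R[:,0])
P=tcp(G,R)-.09*R[:,2]
print(P,G)
for p in(P,tcp(G,R)): print(np.round(inverse_kinematics(p,q),2))
move_to(P,q)
s=state();print(s["time"],s["ee_pos"],s["ft_force"])
i=get_image("wrist");np.savez("w0.npz",**i);cv2.imwrite("pics/w0.png",i["frame"])
Q=cloud(i);m=(i["depth"]>0)&(Q[...,2]>.06)&(Q[...,2]<.095)&(Q[...,0]>.53)&(Q[...,0]<.60)&(abs(Q[...,1]+.158)<.05)
print(m.sum(),Q[m].min(0),Q[m].max(0))
E
```

```text
[ 0.51333374 -0.15730648  0.1365612 ] [ 0.55976425 -0.15795482  0.07264886]
[-0.56 -0.62  2.11  0.34  1.13  0.96]
[-0.49 -0.41  2.09  0.35  0.91  0.96]
1.775 [ 0.51352753 -0.15802588  0.13731524] [-0.48832728 -0.30393819  1.01164582]
5092 [ 0.55678186 -0.1919544   0.06001943] [ 0.59868261 -0.1219894   0.09283903]
```

View pics/w0.png

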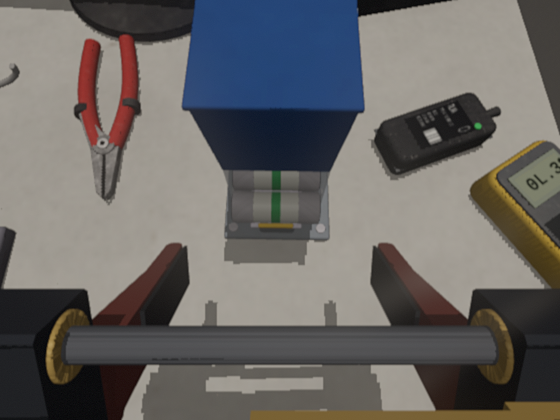

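The wrist view shows the end fuse at columns 232–321 and rows 192–223, with its band at column 276. The yellow lip is at (276,226) and the hood is above it. I'll fit the fuse axis from depth.

```bash
python3 - <<'E'
from h import *
from scipy.optimize import least_squares
i=dict(np.load("w0.npz"));Q=cloud(i);F=i["frame"].astype(int)
S=Q[194:220,237:316].reshape(-1,3);S=S[(S[:,2]>.07)&(S[:,2]<.095)]
def f(p):
    c=np.stack([p[0]+p[2]*(S[:,1]+.158),p[1]+0*S[:,1]],1)
    return np.hypot(S[:,0]-c[:,0],S[:,2]-c[:,1])-.011
r=least_squares(f,[.563,.075,0],loss='soft_l1',f_scale=.001);print("axis x,z,slope",r.x,abs(r.fun).mean())
for row in (200,206,212):
    q=Q[row,225:330];ok=q[:,2]>.06
    print(row,q[ok][[0,-1]].round(4).tolist())
g=(F[...,1]>F[...,0]+25)&(F[...,1]>F[...,2]+25);g[:192]=0;g[222:]=0;g[:,:230]=0;g[:,330:]=0
print("band",g.sum(),Q[g].mean(0))
y=(F[...,2]>F[...,0]+60)&(F[...,1]>F[...,0]+40);y[:220]=0;y[235:]=0;y[:,:250]=0;y[:,310:]=0;print("lip",y.sum(),Q[y].mean(0),Q[y].min(0),Q[y].max(0))
T=Q[5:100,205:345].reshape(-1,3);T=T[T[:,2]>.185];print("hood",T.mean(0),T.min(0),T.max(0))
E
```

```text
axis x,z,slope [0.56924546 0.07494154 0.03071022] 0.0004931754478069683
200 [[0.5706, -0.1276, 0.0848], [0.57, -0.1853, 0.0845]]
206 [[0.5666, -0.1277, 0.0845], [0.5658, -0.185, 0.0847]]
212 [[0.5634, -0.1275, 0.0821], [0.5623, -0.185, 0.083]]
band 203 [ 0.5667861  -0.15636421  0.08429649]
lip 104 [ 0.55816758 -0.15629919  0.06917656] [ 0.55692157 -0.16729899  0.06711899] [ 0.55921337 -0.14496883  0.07108619]
hood [ 0.59041999 -0.15730904  0.19296448] [ 0.48402393 -0.18638636  0.19075484] [ 0.61604938 -0.12867804  0.30632203]
```

The fitted axis height is 0.0749 m, against the 0.075 m stated. The fuse centre is (0.5685,-0.1565), and the lip position agrees with it. Now I'll grasp.

```bash
sed -i 's/^D=.*/D=np.array([.5685,-.1565,0]);YD=-1.2/' h.py
python3 - <<'E'
from bench import *
from h import *
q,R=quat(36,YD)
G=D+Rd@np.array([0,0,.075])-.0042*R[:,0]
P=tcp(G,R)
move_l(P-.08*R[:,2],.15,q); move_l(P,.1)
s=state();print(s["time"],s["ee_pos"]-P,s["ft_force"])
i=get_image("wrist");cv2.imwrite("pics/w1.png",i["frame"]);np.savez("w1.npz",**i)
if np.linalg.norm(s["ft_force"])<6:
    close(); s=state(); print(s["time"],s["finger_gap"],s["ee_pos"]-P,s["ft_force"])
    i=get_image("wrist");cv2.imwrite("pics/w2.png",np.hstack([cv2.imread("pics/w1.png")[100:400,80:480],i["frame"][100:400,80:480]]))
E
```

```text
3.025 [ 0.00015642 -0.00019507  0.00069129] [ 0.20205595 -0.42578604 -0.26524406]
3.65 0.05766082103788355 [ 3.62982392e-05 -3.90604538e-05  2.06378674e-04] [-1.52861189  0.28189087  1.22006892]
```

View pics/w2.png

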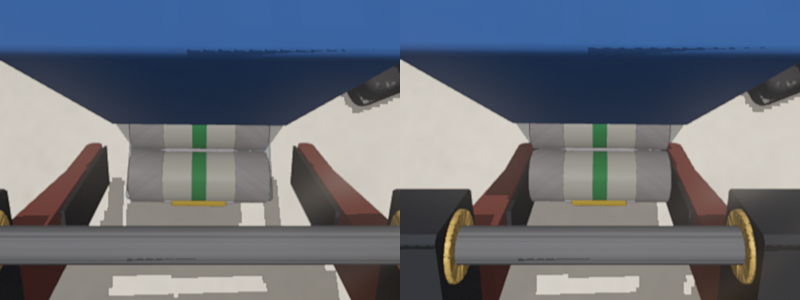

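The right half shows the pads on both end faces of the end fuse, ending at the seam with fuse 2. The gap is 57.7 mm and the forces are small. Next I'll lift square to the bed, back off and look.

```bash
python3 - <<'E'
from bench import *
from h import *
q,R=quat(36,YD)
p=np.array(state()["ee_pos"]); n=Rd@np.array([-np.sin(np.radians(15)),0,np.cos(np.radians(15))])
move_l(p+.024*n,.12); s=state();print(s["time"],s["finger_gap"],s["ft_force"])
move_l(p+.024*n-.09*R[:,2],.2)
hold(.2)
s=state();print(s["time"],s["finger_gap"],s["ft_force"])
i=get_image("wrist");np.savez("w3.npz",**i);j=get_image("scene")
c=cv2.resize(j["frame"][110:210,255:355],(400,400),interpolation=cv2.INTER_CUBIC)
cv2.imwrite("pics/w3.png",np.hstack([i["frame"][20:420,80:480],c]))
E
```

```text
4.05 0.058122654432811116 [-0.01047061 -0.5872909  -2.18587372]
4.85 0.057632388349143394 [-0.35730911 -0.42085903 -1.23668734]
```

View pics/w3.png

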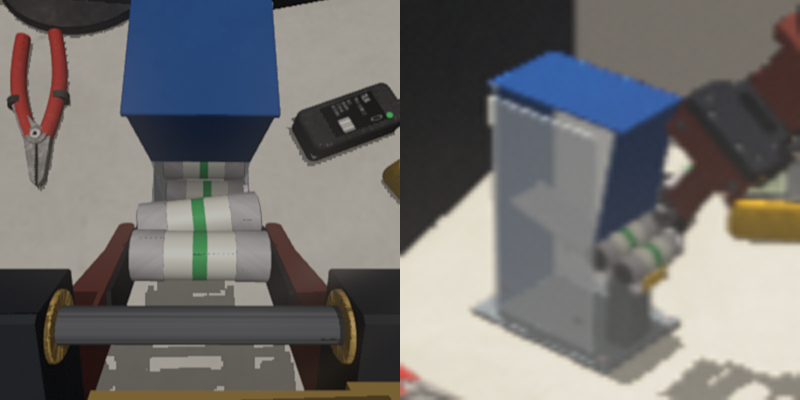

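The wrist view shows the held fuse at (200,255) with another fuse right behind it, tilted, at (200,215). Two more are in the track. Fuse 2 may have been caught by the pads, so I'll check where it is from depth.

```bash
python3 - <<'E'
from bench import *
from h import *
i=dict(np.load("w3.npz"));Q=cloud(i)
s=state();print(s["time"],s["ee_pos"])
for nm,u,v in(("held",200,262),("held R",260,262),("held L",140,262),("2nd c",200,212),("2nd L",145,222),("2nd R",252,212),("3",206,188),("4",203,168)):
    print(nm,Q[v+20,u+80].round(4))
for c in (250,280,310):print(c,[(r,Q[r,c].round(3).tolist()) for r in range(215,262,6)])
j=get_image("scene");np.savez("s3.npz",**j)
print(proj(j,[np.array(s["ee_pos"]),[.5685,-.1565,.075]]))
j2=j["frame"];cv2.imwrite("pics/s3.png",cv2.resize(j2[100:230,240:420],(720,520),interpolation=cv2.INTER_CUBIC))
E
```

```text
4.95 [ 0.51242588 -0.15506921  0.15823895]
held [ 0.5054 -0.1553  0.1784]
held R [ 0.5049 -0.1792  0.1786]
held L [ 0.5058 -0.1314  0.1787]
2nd c [ 0.5303 -0.1558  0.1639]
2nd L [ 0.5262 -0.1306  0.1635]
2nd R [ 0.5297 -0.1796  0.1642]
3 [ 0.5701 -0.1606  0.0856]
4 [ 0.5833 -0.1588  0.0902]
250 [(215, [0.566, -0.136, 0.085]), (221, [0.538, -0.142, 0.159]), (227, [0.533, -0.142, 0.162]), (233, [0.53, -0.142, 0.163]), (239, [0.527, -0.142, 0.164]), (245, [0.525, -0.142, 0.161]), (251, [0.52, -0.143, 0.173]), (257, [0.516, -0.143, 0.177])]
280 [(215, [0.565, -0.156, 0.086]), (221, [0.536, -0.156, 0.161]), (227, [0.533, -0.156, 0.163]), (233, [0.53, -0.156, 0.164]), (239, [0.527, -0.156, 0.164]), (245, [0.524, -0.156, 0.163]), (251, [0.519, -0.156, 0.173]), (257, [0.516, -0.156, 0.178])]
310 [(215, [0.539, -0.17, 0.161]), (221, [0.535, -0.17, 0.164]), (227, [0.532, -0.17, 0.164]), (233, [0.53, -0.17, 0.164]), (239, [0.527, -0.169, 0.163]), (245, [0.525, -0.169, 0.161]), (251, [0.519, -0.168, 0.173]), (257, [0.515, -0.168, 0.179])]
[[332.66006301 155.1661432 ]
 [315.4069458  174.93649556]]
```

View pics/s3.png

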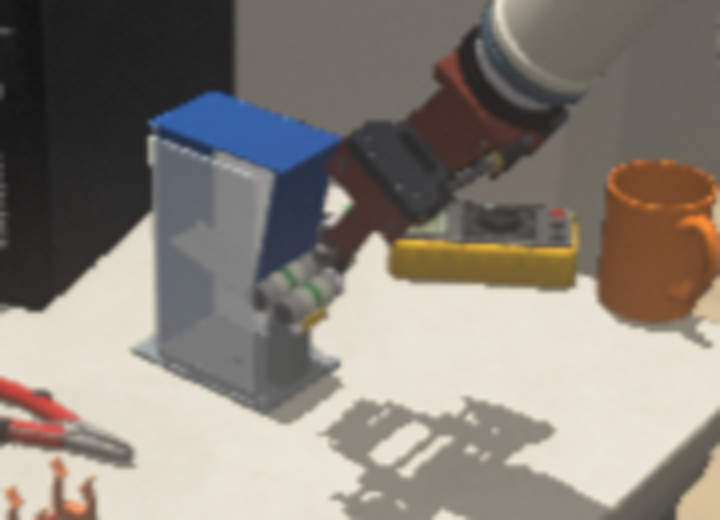

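Depth puts fuse 2 about 22 mm from fuse 1 at z≈0.153, so it is pinched low between the pads; it rolled under fuse 1 during the slow lift. Fuses 3 and 4 have moved to the stop. To mend this I'll retrace the path: carry the pair over the lip, push 3 and 4 back uphill, put fuse 2 on the bed and fuse 1 at the stop, and release. Then I'll regrasp shallower and pull out faster.

```bash
python3 - <<'E'
from bench import *
from h import *
q,R=quat(36,YD)
P0=tcp(D+Rd@np.array([0,0,.075])-.0042*R[:,0],R)
c,sn=np.cos(np.radians(15)),np.sin(np.radians(15))
A=Rd@np.array([c,0,sn]);N=Rd@np.array([-sn,0,c])
def go(a,n,v):
    move_l(P0+a*1e-3*A+n*1e-3*N,v); s=state()
    print((a,n),round(s["time"],2),np.round(s["finger_gap"],4),np.round(s["ft_force"],1)); return np.array(s["ft_force"])
go(-42,40,.1);go(-40,33,.08);go(-20,30,.08);go(-10,22,.06);go(0,20,.06)
i=get_image("wrist");f=i["frame"]
for n in(16,12,8,4,1):
    F=go(0,n,.04)
    if np.linalg.norm(F)>20: print("stop");break
j=get_image("wrist")
cv2.imwrite("pics/w4.png",np.hstack([f[20:420,80:480],j["frame"][20:420,80:480]]))
E
```

```text
(-42, 40) 5.84 0.0579 [ 0.9 -0.5 -0.9]
(-40, 33) 6.09 0.0579 [-0.3 -0.6 -1.2]
(-20, 30) 6.49 0.058 [ 0.8 -0.2 -1. ]
(-10, 22) 6.86 0.0576 [ 0.   0.5 -1.4]
(0, 20) 7.17 0.0578 [-0.6 -0.5  0.8]
(0, 16) 7.47 0.0573 [-3.7  1.4  7. ]
(0, 12) 7.72 0.0576 [-6.5  1.7 13.5]
(0, 8) 7.97 0.058 [-10.5   0.5  15. ]
(0, 4) 8.22 0.0579 [-0.2  0.3  0. ]
(0, 1) 8.47 0.0579 [ 1.5  0.2 -0.1]
```

View pics/w4.png

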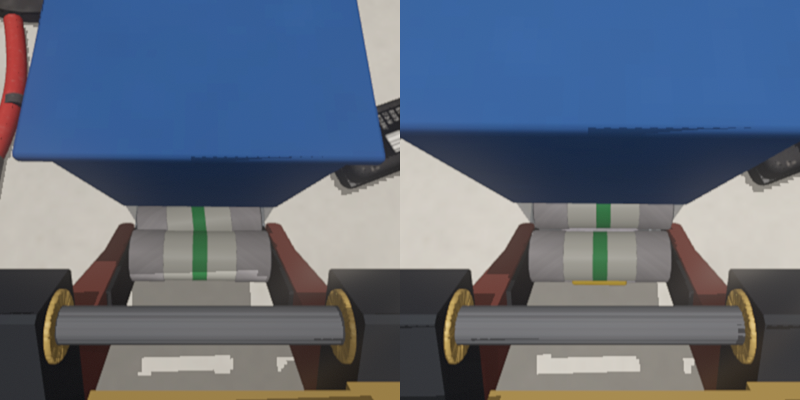

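The right half shows fuse 1 at the stop again with fuse 2 behind it. The force peaked at about 18 N and dropped to 0 when fuse 2 came free. Now I'll release, regrasp shallower and further to the stop side, and pull out fast.

```bash
python3 - <<'E'
from bench import *
from h import *
q,R=quat(36,YD)
C=D+Rd@np.array([0,0,.075])
P0=tcp(C-.0042*R[:,0],R)
move_l(P0,.05); gripper_open(); s=state();print(s["time"],s["finger_gap"],np.round(s["ft_force"],1))
P1=C-.006*R[:,0]+.002*R[:,2]
move_l(P1,.08); close(); s=state();print(s["time"],s["finger_gap"],np.round(s["ft_force"],1))
p=np.array(s["ee_pos"]);t=np.radians(27)
d=Rd@np.array([-np.sin(t),0,np.cos(t)])
move_l(p+.075*d,.3); s=state();print(s["time"],s["finger_gap"],np.round(s["ft_force"],1))
hold(.3); i=get_image("wrist"); np.savez("w5.npz",**i)
cv2.imwrite("pics/w5.png",i["frame"][20:420,80:480]); print(state()["ee_pos"])
E
```

```text
9.4333 0.08810345826007335 [ 0.1  0.5 -0.1]
10.275 0.0580335773169873 [ 0.1 -0.  -0.9]
10.675 0.05740832029609319 [ 0.1 -0.1 -1.1]
[ 0.53051764 -0.155337    0.13489405]
```

View pics/w5.png

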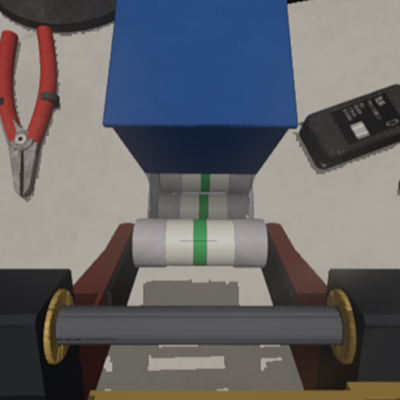

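One fuse is held, and two are in the track at (203,205) and (203,183) with the rest under the hood. I'll move above the base upright, checking the track depth and the held-fuse pose along the way.

```bash
cat >> h.py <<'E'
B=np.array([.551,.127]);YB=-.8
E
python3 - <<'E'
from bench import *
from h import *
q,R=quat(36,YD)
p=np.array(state()["ee_pos"]); move_l(p+[-.06,0,.09],.25)
i=get_image("wrist");Q=cloud(i)
for n,P in(("p1",[.5685,-.1565,.086]),("p2",[.5685+.0213,-.1565,.0917])):
    u,v=proj(i,P)[0].round().astype(int); print(n,u,v,Q[v,u].round(4)); 
    row=Q[v]; ok=(row[:,2]>P[2]-.012)&(abs(row[:,1]+.157)<.04); print("  y ends",row[ok][:,1].max().round(4),row[ok][:,1].min().round(4))
cv2.imwrite("pics/w6.png",i["frame"])
q0,R0=quat(0,YB)
T=np.array([*B,.16])-.006*R0[:,0]+.002*R0[:,2]
mid=np.array([.48,0,.25]); move_to(mid,q0); move_to(T,q0); hold(.15)
s=state();print(s["time"],s["finger_gap"],np.array(s["ee_pos"])-T,np.round(s["ft_force"],1))
i=get_image("wrist");np.savez("w7.npz",**i);cv2.imwrite("pics/w7.png",i["frame"])
E
```

```text
p1 278 192 [ 0.5683 -0.1562  0.0857]
  y ends -0.1301 -0.1871
p2 278 168 [ 0.5843 -0.1566  0.1021]
  y ends -0.1231 -0.1899
13.2 0.05758820188782239 [ 0.00054551 -0.001617    0.00227584] [-0.5  0.2 -0.3]
```

View pics/w7.png

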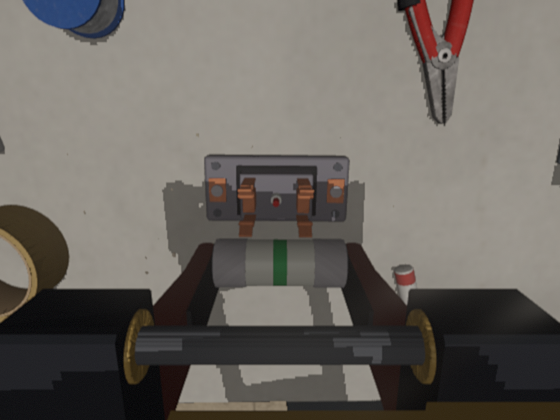

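The wrist view shows the base at columns 205–349 and rows 155–221, with the clips at columns 247 and 306 and the red pin at (276,202). The held fuse spans columns 214–347. A fuse rests at the stop, at (0.568,-0.156,0.086) on its top surface. Next I'll measure the base and the held fuse in this view.

```bash
python3 - <<'E'
from bench import *
from h import *
from scipy.optimize import least_squares
i=dict(np.load("w7.npz"));Q=cloud(i);s=state();print("tcp",s["ee_pos"])
S=Q[240:284,220:342].reshape(-1,3);S=S[S[:,2]>.14]
f=lambda p:np.hypot(S[:,0]-p[0]-p[2]*(S[:,1]-.127),S[:,2]-p[1])-.011
r=least_squares(f,[.551,.16,0],loss='soft_l1',f_scale=.001);print("held x,z,slope",r.x,abs(r.fun).mean())
for v in(256,264):
    w=Q[v,205:356];w=w[w[:,2]>.15];print(" ends",w[:,1].max(),w[:,1].min())
m=np.zeros(Q.shape[:2],bool);m[145:236,195:360]=1
b=Q[m&(Q[...,2]>.010)&(Q[...,2]<.025)];rc=cv2.minAreaRect((b[:,:2]*1000).astype(np.float32));print("plate",rc,b[:,2].mean())
for k,(c0,c1) in(("L",(236,262)),("R",(292,318))):
    W=Q[170:236,c0:c1].reshape(-1,3);W=W[(W[:,2]>.065)&(W[:,2]<.1)];print(k,len(W),W.min(0).round(4),W.max(0).round(4),W.mean(0).round(4))
F=i["frame"].astype(int);red=(F[...,2]>F[...,1]+60)&(F[...,2]>F[...,0]+60)&m&(np.indices(m.shape)[1]>266)&(np.indices(m.shape)[1]<288);print("pin",red.sum(),Q[red].mean(0))
E
```

```text
tcp [0.54553382 0.12568415 0.16005812]
held x,z,slope [0.55205235 0.16257674 0.02264095] 0.0012090708951943226
 ends 0.15678505907653031 0.09260197370288333
 ends 0.1556038043979962 0.09386969863367936
plate ((551.980224609375, 128.0443115234375), (120.07038116455078, 56.40082550048828), 88.73179626464844) 0.01715536150870531
L 427 [0.5368 0.1426 0.0652] [0.5685 0.1536 0.0871] [0.5525 0.1477 0.0789]
R 413 [0.5361 0.1025 0.0652] [0.5678 0.1133 0.0873] [0.5518 0.1081 0.0788]
pin 15 [0.55172351 0.12791172 0.06032658]
```

The base centre is (0.552,0.128) with yaw -1.3°; the plate, clips and pin all agree. The mouth top at 0.087 puts the seat near z≈0.068. I'll centre above it, then press down in small steps, watching the force.

```bash
cat > press.py <<'E'
from bench import *
from h import *
i=dict(np.load("w7.npz"));Q=cloud(i);F=i["frame"].astype(int)
g=(F[...,1]>F[...,0]+25)&(F[...,1]>F[...,2]+25);g[:238]=0;g[286:]=0;print("band y",Q[g][:,1].mean(),"at tcp .1257")
q0,R0=quat(0,-1.3)
ax=lambda: np.array(state()["ee_pos"])+.006*R0[:,0]-.002*R0[:,2]
X=np.array([.552,.128]); off=np.zeros(3)
def cmd(z,v):
    T=np.array([*X,z])-.006*R0[:,0]+.002*R0[:,2]
    move_l(T+off,v,q0)
cmd(.13,.15);hold(.2)
for k in range(2):
    e=ax()-[*X,.13]; off[:2]-=e[:2]; print("err",e.round(4)); cmd(.13 if k==0 else .095,.1); hold(.15)
e=ax()-[*X,.095];off[2]-=e[2];f0=np.array(state()["ft_force"]);print("err",e.round(4),"f0",f0.round(2),state()["time"])
z=.092;peak=0;fell=False;pz=None
while z>.045:
    cmd(z,.04); s=state();f=np.array(s["ft_force"])-f0;a=ax()
    print(f"{s['time']:.2f} cmd {z:.4f} ax {a.round(4)} f {f.round(1)} gap {s['finger_gap']:.4f}")
    if f[2]>peak: peak=f[2]
    if peak>6 and f[2]<.5*peak: fell=True
    if f[2]>26 or np.hypot(f[0],f[1])>15 or (fell and f[2]>12): print("stop");break
    z-=.002 if f[2]<3 and not fell else .001
np.save("off.npy",off)
i=get_image("wrist");np.savez("w8.npz",**i)
E
python3 press.py
```

```text
band y 0.1248830903709288 at tcp .1257
err [0.0005 0.     0.0014]
err [-0.0005  0.      0.    ]
err [0.0005 0.0001 0.0009] f0 [-0.2   0.13  0.04] 14.85
15.10 cmd 0.0920 ax [0.5519 0.128  0.0909] f [-0.2  0.1 -1.5] gap 0.0577
15.35 cmd 0.0900 ax [0.5519 0.128  0.0889] f [ 0.6  0.3 -0.9] gap 0.0581
15.60 cmd 0.0880 ax [0.5519 0.128  0.0869] f [ 1.6 -0.8  0. ] gap 0.0577
15.85 cmd 0.0860 ax [0.5519 0.1279 0.0849] f [ 0.9 -0.8 -0.3] gap 0.0575
16.10 cmd 0.0840 ax [0.5514 0.1281 0.0833] f [-4.2  0.8  3.6] gap 0.0577
16.35 cmd 0.0830 ax [0.5517 0.1282 0.0828] f [-4.   0.7  5.1] gap 0.0578
16.60 cmd 0.0820 ax [0.552  0.1282 0.0823] f [-5.6  0.4  6.6] gap 0.0574
16.85 cmd 0.0810 ax [0.5523 0.1282 0.0817] f [-4.6 -0.1  7.7] gap 0.0580
17.10 cmd 0.0800 ax [0.5526 0.1283 0.081 ] f [-4.4  0.2  8.6] gap 0.0574
17.35 cmd 0.0790 ax [0.5527 0.1283 0.0802] f [-3.7 -0.2  8.6] gap 0.0576
17.60 cmd 0.0780 ax [0.5527 0.1283 0.0791] f [-3.9  0.8  8.8] gap 0.0575
17.85 cmd 0.0770 ax [0.5525 0.1283 0.0776] f [-3.3 -0.1  6.3] gap 0.0573
18.10 cmd 0.0760 ax [0.5522 0.1282 0.0757] f [-2.2  0.5  4.1] gap 0.0576
[... 254 characters left out ...]
 0.0705] f [-0.9  0.3 -5.9] gap 0.0579
19.35 cmd 0.0710 ax [0.5519 0.1279 0.0699] f [-1.9 -0.6 -5.1] gap 0.0577
19.60 cmd 0.0700 ax [0.552 0.128 0.069] f [-1.  -0.3 -5. ] gap 0.0574
19.85 cmd 0.0690 ax [0.5519 0.128  0.0679] f [-2.8  0.7 -4.9] gap 0.0581
20.10 cmd 0.0680 ax [0.5517 0.128  0.0671] f [-4.6  0.2 -3.2] gap 0.0576
20.35 cmd 0.0670 ax [0.5519 0.1281 0.067 ] f [-6.6  0.5  1.2] gap 0.0578
20.60 cmd 0.0660 ax [0.5523 0.1281 0.0669] f [-6.9 -1.3  3.4] gap 0.0576
20.85 cmd 0.0650 ax [0.5526 0.1281 0.0669] f [-9.3 -0.8  7.8] gap 0.0576
21.10 cmd 0.0640 ax [0.5529 0.1281 0.0668] f [-9.4 -1.  11.2] gap 0.0572
21.35 cmd 0.0630 ax [0.5532 0.1282 0.0667] f [-10.3  -1.8  14.8] gap 0.0576
stop
```

The snap came at about 9 N, and the rest was met firmly at z≈0.067 with 15 N. I'll relax the push, release, retreat upward and check.

```bash
python3 - <<'E'
from bench import *
from h import *
off=np.load("off.npy");q0,R0=quat(0,-1.3)
T=np.array([.552,.128,.0668])-.006*R0[:,0]+.002*R0[:,2]+off
move_l(T,.05,q0); s=state();print(np.round(s["ft_force"],1))
gripper_open(); s=state();print(s["time"],s["finger_gap"],np.round(s["ft_force"],1))
p=np.array(s["ee_pos"]);move_l(p+[-.05,0,.09],.15);hold(.2)
i=get_image("wrist");np.savez("w9.npz",**i);Q=cloud(i);s=state();print(s["time"],np.round(s["ft_force"],1))
F=i["frame"].astype(int)
g=(F[...,1]>F[...,0]+25)&(F[...,1]>F[...,2]+25);v,u=np.nonzero(g&(Q[...,2]>.06));print("band",g.sum(),Q[v,u].mean(0))
j=get_image("scene");W=cloud(j);np.savez("s9.npz",**j)
c,sn=np.cos(np.radians(15)),np.sin(np.radians(15))
a=i["frame"][60:360,80:480];b=cv2.resize(j["frame"][110:260,225:345],(400,500),interpolation=cv2.INTER_CUBIC)
cv2.imwrite("pics/w9.png",np.hstack([cv2.copyMakeBorder(a,0,200,0,0,cv2.BORDER_CONSTANT),b]))
w=Q.reshape(-1,3);w=w[(abs(w[:,0]-.552)<.009)&(abs(w[:,1]-.128)<.04)&(w[:,2]>.065)];
for y in(-.026,-.01,.01,.026):
    k=w[abs(w[:,1]-.128-y)<.003];print(y,len(k),k[:,2].max() if len(k) else None)
k=w[w[:,2]>.072];print("ends",k[:,1].min(),k[:,1].max())
E
```

```text
[-5.1  0.5  1.3]
22.3083 0.08770043661649518 [-0.2 -0.3 -0.3]
23.3917 [ 0.4 -0.7 -0.8]
band 278 [0.5525132  0.12791823 0.07720424]
-0.026 264 0.0797740739739381
-0.01 281 0.07960326509066958
0.01 289 0.0795504453439627
0.026 261 0.07991482278366246
ends 0.09872609470460934 0.1570108419170677
```

View pics/w9.png

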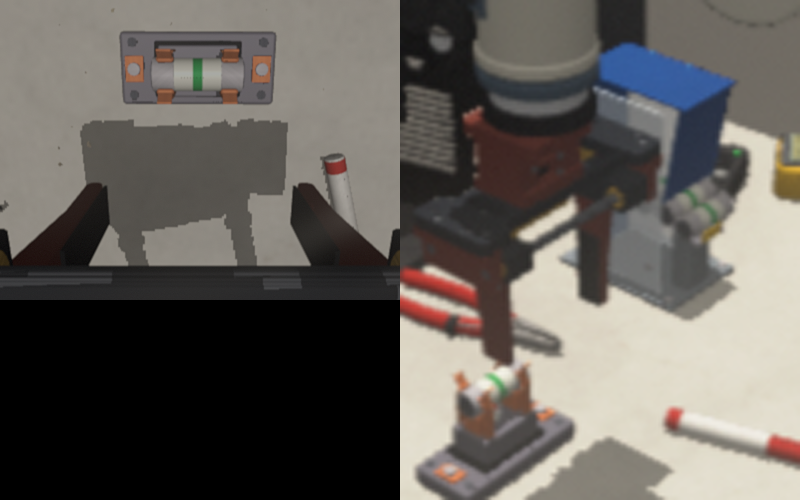

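The fuse sits level in both clips, with its top at z 0.0796–0.0799 at all four points and its ends at 0.0987 and 0.1570 (centre 0.1279, base 0.128). Fuses are at the stop and just behind it, and the tools look undisturbed. I'll hand in.

```bash
python3 -c "
from bench import *
print(job_done(),state()['time'])"
```

```text
the job is handed in; nothing more can be done
the job is handed in; nothing more can be done
```

I took fuse_1 from the dispenser, pressed it into the grey base until it snapped home, and handed the job in at about 23.5 s. The first lift went wrong and had to be mended.

**What went wrong:** on the first, slower lift, fuse_2 rolled in between the pads and came out with fuse_1. I carried both back over the lip, pushed fuses 3 and 4 back uphill, and released at the stop. That took up to about 18 N, well under the 40 N limit. I then regripped shallower, further to the stop side, and pulled fuse_1 out quickly on its own.

**Last checks:**
- **Track:** after the second lift a fuse lay at the stop, with its top at (0.568, -0.156, 0.086), and another behind it in the pictures. The third was hidden under the hood, so I did not see it directly. The depth reading for the second place was unclear, as the hood blocked that point.
- **Seating:** the snap took about 9 N, and the fuse met the rests at z ≈ 0.067 with 15 N vertical (about 18 N in all). After release it was level, its top at 0.0796–0.0799 at all four points.
- **Centring:** the fuse's middle is at y = 0.1279; the base's is at 0.128.
- **Red pin:** it is hidden under the fuse, so that it was pushed down is inferred from the seating height and force.
- **Surroundings:** the tools in view looked undisturbed, and the gripper was open and clear when I handed in.

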